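# Release a printing block from the ratchet clamp and move it to the inking cradle

## Task

Free the small printing block from the ratchet clamp. First flip the ratchet's direction lever over to the loosening side, then work the handle (back, and forward counter-clockwise seen from above) to loosen the nut until the strap has risen clear of its lug, and swing the strap off the block, away from the robot, until it seats in its end detent. Then take the block out and set it down flat on the open board so you can change your grip, and take it again to lay it face up in the inking cradle, down between the two rails and wholly on its bed. Leave the lever and strap that way, and do not disturb the ink tin, the gouge or the ink tube.

Things in the scene. Friction and masses are not known exactly. Their poses are not given: they have to be found in the camera images.
- board_top (a point): Centre of the top of the plywood work board, 395 mm (x) by 770 mm (y), which stands on battens over the dust sheet. Its top is level, 60 mm above the worktop; clamp, cradle and bystanders stand on it, and heights given below are above the board. Its front part, between cradle and robot, is bare.
- clamp: Grey steel bench clamp, fixed. Origin on the board under the axis of its upright stud, z up. Base plate 12 mm thick, x -46 to 46, y -46 to 172 mm, wing to x 117 mm (y -6 to 50). On the stud, one above another: strap, hex nut with toothed crown (80 mm across), ratchet head (within 40 mm of the axis, up to z 105 mm). All rise together, 5.5 mm per rad of the nut, as it loosens.
- pocket (a point): Centre of the clamp's pocket floor: clamp x 0, y +120, z 12 mm. The block lies here, long side along the clamp's y axis, between two end walls (at its short ends, 50 mm wide, 8 mm thick, tops at z 34 mm). Its long sides are open for fingers but for a curb 3 mm high (outer faces 26 mm from the centre).
- lug (a point): Top of the low lug beside the strap, on its +x side: clamp x 21, y 68, z 46.5 mm. It stands 4 mm above the underside of the tight strap and stops it from swinging until the nut has turned about 0.75 rad. A taller lug (z 58 mm) stands on the strap's other side.
- lever (a joint): Ratchet direction lever (rad, -0.5 to 0.5): weighted steel toggle on the ratchet head, axle along the handle, 76 mm high. Falls to either side by its weight (under 1 N at the ball). It drives the way it leans and slips the other way. Negative: leans clockwise (seen from above, round the stud), tightens; starts so. Positive: counter-clockwise, loosens. Rests on the teeth at 0.2 to 0.5 in size.
- lever_ball (a point): Centre of the lever's ball, 18 mm across on a 7 mm stem, 50 mm above its axle, 29 mm from the stud axis in the handle's direction. Lying over, it is 10 to 24 mm to one side of the handle's centre line (depending on the teeth), 120 mm high (126 when upright).
- handle (a joint): Ratchet handle (rad, 0 to 1.4) about the stud, growing counter-clockwise from above (loosening). It points at -150 degrees from the clamp's x axis at 0, -70 at 1.4; starts at 0.7 to 1.1. Slips at about 1 N at the knob, drives at 3 N. Lever at tighten: locks clockwise. Lever at loosen: slips back towards 0, drives the nut counter-clockwise after up to 0.3 rad of play.
- handle_knob (a point): Middle of the upright round knob at the handle's end: 22 mm across, from z 85 to 126 mm, this point at z 106 mm (up to 7 mm more as the nut rises), 118 mm from the stud axis. Take it from above; it may turn in the fingers.
- nut (a joint): Clamp nut under the ratchet head (rad): 0 tight, grows as it loosens, counter-clockwise from above; stops at 1.25. Loose enough above 0.75. Friction 0.2 N m; it turns only through the ratchet.
- strap (a joint): Clamp strap (rad), steel bar 26 mm wide, 10 mm thick, reaching 134 mm from the stud axis. 0: over the block, along the clamp's y axis. Grows as it swings clockwise from above, away from the robot; a sprung detent clicks at about 1.15 and it seats at its stop, 1.3 (16 degrees from the clamp's x axis). About 0.5 N at the knob, 2 N at the click.
- strap_knob (a point): Middle of the upright round knob on the strap: 22 mm across, from z 67 to 94 mm with the nut tight (this point at 81 mm), rising with the strap; 108 mm from the stud axis, above the block at the start. Take it from above.
- block: Printing block, wood with a carved lino face on top: 42 mm (its x) by 60 mm (its y, the long side) by 30 mm high, 85 to 170 g. Origin at the centre of its underside. Starts in the clamp's pocket under the strap; there it can be taken only across its 42 mm width.
- cradle: Wooden inking cradle, fixed. Origin on the board under its centre, z up. Bed 82 x 84 mm, top at z 10 mm; two rails along its y axis, 10 mm thick, inner faces 47 mm apart (x +/-23.5 mm), tops at z 35 mm. The block lies between them, long side along the cradle's y axis, either way round; the ends are open, so there it is held by its ends (60 mm).
- ink_tin: Bystander: open ink tin, 67 mm across, 45 mm high, near the back. Origin under its centre.
- gouge: Bystander: lino cutter with a wooden bulb handle, 123 mm long, 25 mm high. Origin under its middle.
- ink_tube: Bystander: tube of ink, 39 x 146 x 28 mm. Origin under its middle.
Not all that is in view belongs to the job. There is more than one size of the block; the one meant has the size given above.

How it is judged:
On the way, in this order (a step that is already met when the one before it is completed fails the run):
1. the direction lever is flipped to the loosening side (over 0.1 rad) (value of joint lever above 0.1 rad), for 0.2 s.
2. the nut is loosened through the ratchet, over 0.75 rad, so that the strap is clear of its lug (value of joint lever above 0.1 rad and value of joint nut above 0.75 rad), for 0.2 s.
3. the strap is swung aside and seated in its end detent (over 1.22 rad) (value of joint strap above 1.22 rad), for 0.2 s.
4. the block lies flat and still on the open board, let go (height (world z) of block between 0.055 and 0.065 m and angle between block's own z axis and vertical below 0.1 rad and contact force between block and the fingers below 0.1 N and linear speed of block below 0.02 m/s), for 0.2 s.
At the end, for the whole second after the job is handed in: Block at rest in the cradle: centre within 5 mm across and 13 mm along, underside within 3 mm of the bed, face up, level within 0.08 rad, long side along the rails within 0.15 rad; lever on the loosening side (over 0.1 rad), nut over 0.75 rad, strap in its end detent (over 1.22 rad) (all of step 2 and value of joint strap above 1.22 rad and x of block in the frame of cradle between -0.005 and 0.005 m and y of block in the frame of cradle between -0.013 and 0.013 m and z of block in the frame of cradle between 0.007 and 0.013 m and angle between block's own z axis and vertical below 0.08 rad and angle between the y axis of block and the y axis of cradle, either way round below 0.15 rad and linear speed of block below 0.02 m/s); the robot touches nothing.
It fails at once if the ink tin is shifted by more than 30 mm (distance of ink_tin from where it was at the start of the episode above 0.03 m).
It fails at once if the gouge is shifted by more than 30 mm (distance of gouge from where it was at the start of the episode above 0.03 m).
It fails at once if the ink tube is shifted by more than 30 mm (distance of ink_tube from where it was at the start of the episode above 0.03 m).
It also fails if it takes over 72 s, if anything falls off the work surface, if the arm or the gripper's body presses on something with over 40 N, if the wrist force passes 120 N, or if a joint passes its speed limit or range.

## Robot

A 6-joint arm with a two-finger parallel gripper is mounted at the origin on a cart in front of the work surface, level with it; the furniture and walls round the work are solid. World frame = base frame: x ahead of the robot, y to its left, z up, the work surface at z = 0. Lengths are in m, angles in rad, forces in N, time in s.
With the tool pointing down it reaches from about 0.425 to 0.95 m from the base axis. Payload 3.5 kg.
Tool frame: the origin (TCP) lies midway between the tips of the shut fingers; the grasp point (between the pads) lies 19 mm behind it; z points along the fingers, y is the line along which they close (so a half turn about z gives the same grasp; the last joint's range is limited). The gripper opens to 85 mm and grips with 20 to 120 N. Pads are 22 mm wide; open, the fingers measure 114 mm over their backs; the gripper's body (76 mm by 85 mm) begins 54 mm behind the grasp point. The pads swing forward as they close: fully open they stand 13 mm farther back than shut.
Start: joints at [1.169, 0.286, 1.577, -0, 1.279, -0.15], TCP at [0.168, 0.654, 0.206] pointing down, gripper open.
Joint ranges: [-2.77, 2.77], [-0.9, 2.22], [0.21, 2.48], [-1.53, 4.67], [0.24, 2.81], [-2.84, 2.84]. Speed limits (rad/s): [2.79, 2.79, 3.14, 3.14, 3.14, 3.14].

## Interface

Orientations are given as a unit quaternion [x, y, z, w].
In Python, from plant import ctrl gives the robot as it stands.
- The arm moves only by the tool send_rows, never from a script. Its argument "series" is a list that holds one entry, the list of rows, each a list of 7 numbers: the shift along the tool's x, y, z in cm, then the turn, a rotation vector about the tool's x, y, z in rad, then the opening, from -1 (shut) to 1 (fully open). In form: [[[x, y, z, rx, ry, rz, jaw], ...]]. A call has 1 to 10 rows; each row shifts and turns the commanded pose from where the row before left it, along the tool's axes as they then stand; what a row does not reach is not made up. A row lasts 1/8 s, in which the tool goes at most 62.5 mm and 10.7 degrees, less where a joint would pass 70% of its speed; a pose out of reach is approached as far as the arm can. A call is refused whole if a number of a shift passes 6.25 or a number of a turn 0.188, either way. A call with a gripper value outside its range is refused whole. The fingers move at their own pace and stop on an object; "force" is the grip in N (left out, the last holds). Time passes only in rows, so rows that do not move let the fingers close. It gives the time, the measured TCP pose, the force, the opening and the grip force at its end, in the units of the state.
- ctrl.get_state(): the state, without advancing time (a new reading comes with each control period).
- ctrl.read_camera(name): name is "scene" or "top" or "wrist"; returns a dict with "img" (480x640x3 uint8, red, green, blue), "fx", "fy", "cx", "cy" (pixels), "R" (3x3) and "t" (3): a world point X has camera coordinates R X + t; the wrist camera has in their place "hand_eye" (4x4, takes a point from camera to tool coordinates, whose origin is the TCP and whose axes are the flange's). Camera axes: x right, y down, z forward; pixel columns grow to the right and rows downward; lengths in m; the calibration is good to about 2 mm. A picture is of the moment at which its call begins: read the wrist's pose just before it. There is no depth.
- ctrl.sign_off(): hands the job in; it is judged then, once.
The state is a dict: "time": time; "qpos": joint angles; "dq": joint speeds; "joint_efforts": joint torques, N m; "eef_pos": TCP position; "tcp_rot": TCP orientation; "contact_force": force on the tool from outside, world axes, zero at the start; "wrist_torque": the same for the moment, N m; "opening": opening from 0.0 (shut) to 1.0 (fully open); "finger_force": force on a finger pad.
Only numpy, scipy, OpenCV 4.12 (cv2) and the standard library are available. Lean on these libraries where they do the work, as an engineer would, in place of code of your own. Each camera call takes 0.05 s, during which the arm holds its last target. There are 200 camera calls.

## Working session

There is one attempt and no reset: what is moved stays moved. The work goes in short steps, Python scripts to look and compute and a tool call to move; the robot and the scene stay as the last step left them, time stands still between calls to the robot, and variables do not carry over. Pictures are saved under pics/ and viewed, at most 10 in all, crops included, and the job is handed in when it is done.

Besides the shell and the picture viewer there is one more tool, called after "Emit:" as name(argument=value, ...) on one line, values as JSON. send_rows: Moves the arm, as the interface text tells. Its arguments: {"type":"object","properties":{"series":{"type":"array"},"force":{"type":"number"}},"required":["series"]}

```bash
mkdir -p pics; ls; cat > h.py <<'E'
import numpy as np,cv2
from plant import ctrl
from scipy.spatial.transform import Rotation as Ro
def cam(n):
    s=ctrl.get_state(); c=ctrl.read_camera(n)
    K=np.array([[c['fx'],0,c['cx']],[0,c['fy'],c['cy']],[0,0,1]])
    if 'R' in c: R=np.array(c['R']);t=np.array(c['t'])
    else:
        T=np.eye(4);T[:3,:3]=Ro.from_quat(s['tcp_rot']).as_matrix();T[:3,3]=s['eef_pos']
        M=np.linalg.inv(T@np.array(c['hand_eye']));R=M[:3,:3];t=M[:3,3]
    return c['img'],K,R,t
def ray(K,R,t,px):
    o=-R.T@t; d=R.T@np.linalg.inv(K)@np.array([px[0],px[1],1.]); return o,d
def plane(K,R,t,px,z):
    o,d=ray(K,R,t,px); return o+d*(z-o[2])/d[2]
def proj(K,R,t,X):
    p=K@(R@np.array(X)+t); return p[:2]/p[2]
E
python3 - <<'E'
from h import *
s=ctrl.get_state();print({k:np.round(v,3) for k,v in s.items()})
for n in ['scene','top']:
    i,K,R,t=cam(n);cv2.imwrite(f'pics/{n}0.png',i[:,:,::-1]);print(n,K.round(1).tolist(),(-R.T@t).round(3),R[2].round(2))
E
```

```text
pics
{'time': np.float64(0.0), 'qpos': array([ 1.169,  0.287,  1.578, -0.   ,  1.279, -0.15 ]), 'dq': array([-0.001,  0.001,  0.   , -0.   ,  0.002, -0.001]), 'joint_efforts': array([-0.0000e+00, -4.0599e+01, -2.9262e+01, -0.0000e+00,  6.0000e-03,
        0.0000e+00]), 'eef_pos': array([0.168, 0.653, 0.204]), 'tcp_rot': array([ 0.126,  0.992, -0.001, -0.   ]), 'contact_force': array([-0.135, -0.089,  0.125]), 'wrist_torque': array([-0.045,  0.017,  0.033]), 'finger_force': np.float64(0.0), 'opening': np.float64(0.999)}
scene [[507.1, 0.0, 311.2], [0.0, 507.1, 239.5], [0.0, 0.0, 1.0]] [ 0.168 -0.83   1.178] [ 0.33  0.56 -0.76]
top [[590.6, 0.0, 321.7], [0.0, 590.6, 237.6], [0.0, 0.0, 1.0]] [ 0.508 -0.057  1.781] [ 0.08  0.02 -1.  ]
```

View pics/scene0.png

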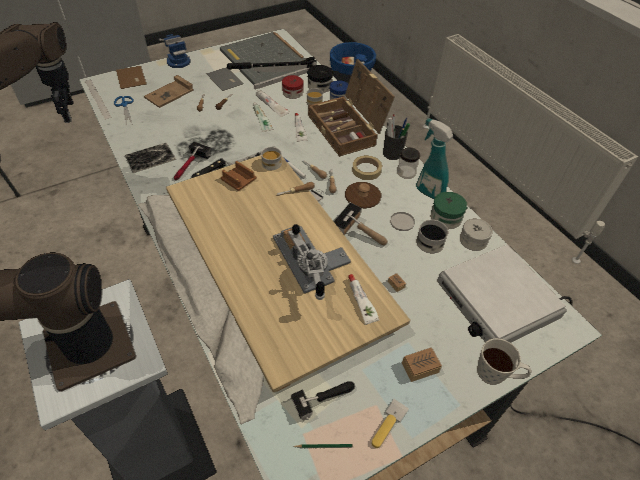

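View pics/top0.png

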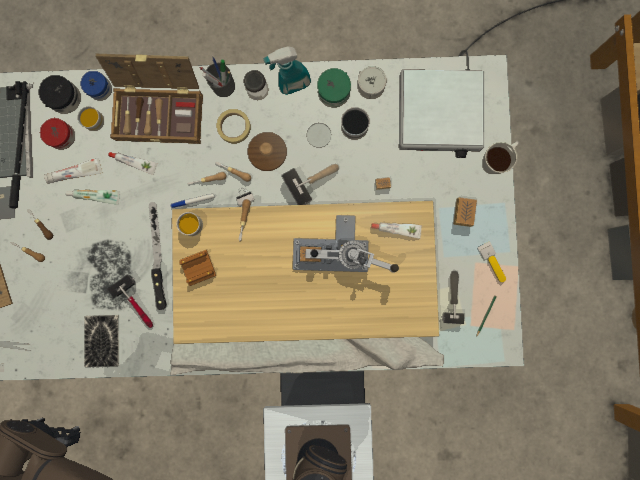

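The top view shows the clamp stud at about (351,254), the strap knob at (314,254), the handle knob at (394,268), the cradle at (198,267), the tin at (188,224), the gouge at (244,218) and the tube at (396,230).

```bash
python3 - <<'E'
from h import *
i=cv2.imread('pics/top0.png')
a=cv2.resize(i[205:305,280:440],None,fx=5,fy=5,interpolation=cv2.INTER_CUBIC)
cv2.imwrite('pics/topc.png',a)
b=cv2.resize(i[235:295,165:245],None,fx=5,fy=5,interpolation=cv2.INTER_CUBIC)
j=cv2.imread('pics/scene0.png')
c=cv2.resize(j[215:305,265:355],None,fx=5,fy=5,interpolation=cv2.INTER_CUBIC)[:,:400]
o=np.zeros((450,800,3),np.uint8);o[:300,:400]=b;o[:450,400:]=c
cv2.imwrite('pics/mix.png',o)
E
```

```text
(no output)
```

View pics/topc.png

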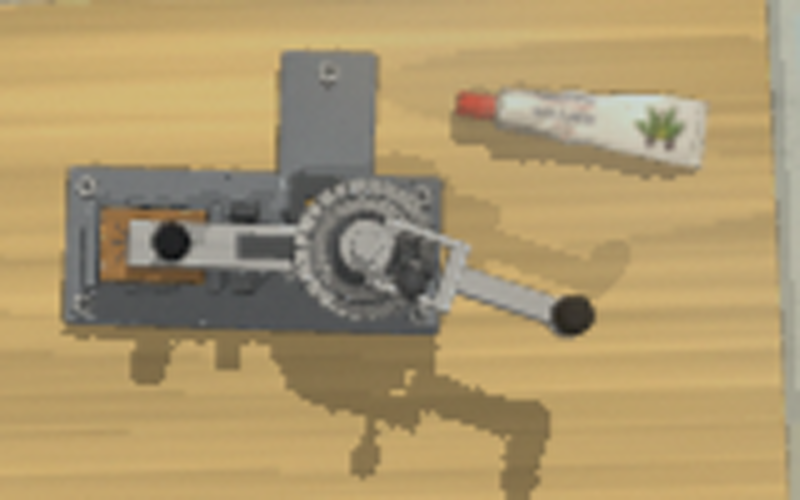

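View pics/mix.png

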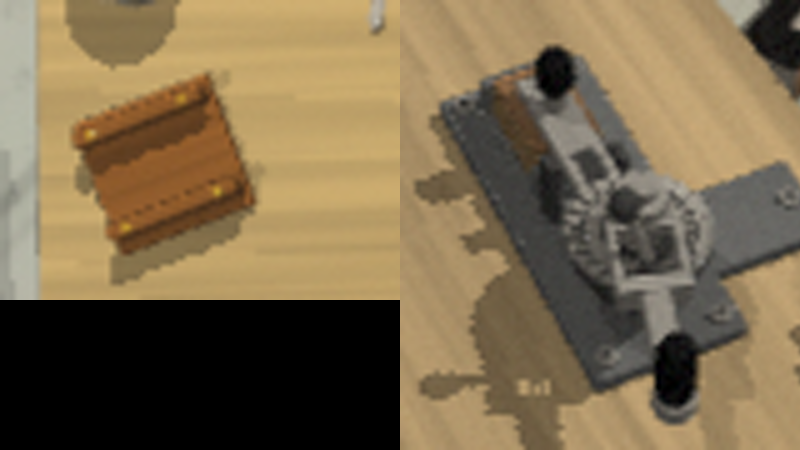

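The lever leans clockwise towards the robot, at about crop (408,262). The base corners and both knobs are clear. The cradle rail tops have corners near crop (75,130), (210,75), (253,200) and (120,250).

```bash
cat >> h.py <<'E'
def fit2(P,Q): # 2D rigid: world Q = R P + t
    P=np.array(P,float);Q=np.array(Q,float)[:,:2];p=P.mean(0);q=Q.mean(0)
    z=((Q-q)@[1,1j])*np.conj((P-p)@[1,1j]);a=np.angle(z.sum())
    R=np.array([[np.cos(a),-np.sin(a)],[np.sin(a),np.cos(a)]]);t=q-R@p
    return a,t,(P@R.T+t-Q)
E
python3 - <<'E'
from h import *
i,K,R,t=cam('top')
f=lambda x,y,z:plane(K,R,t,(280+(x-2)/5,205+(y-2)/5),z)
Q=[f(66,168,.072),f(440,178,.072),f(62,325,.072),f(440,330,.072),f(171,241,.152)]
P=[(.046,.172),(.046,-.046),(-.046,.172),(-.046,-.046),(0,.108)]
a,tt,e=fit2(P,Q);print('clamp',a,tt,(e*1000).round(1).tolist())
k=f(572,315,.184);print('hknob',k,'ang',np.arctan2(*(k[:2]-tt)[::-1])-a,np.linalg.norm(k[:2]-tt));print('strapk',Q[4],'ball',f(408,262,.185))
g=lambda x,y,z:plane(K,R,t,(165+(x-2)/5,235+(y-2)/5),z)
C=[g(75,130,.095),g(210,75,.095),g(253,200,.095),g(120,250,.095)]
c=np.mean(C,0);v=(C[1]-C[0]+C[2]-C[3]);print('cradle',c,'y-axis ang',np.arctan2(-v[1],-v[0]),[np.linalg.norm(C[n]-C[n-1]) for n in range(4)])
for n,p in dict(tin=(188,224),gouge=(244,220),tube0=(372,226),tube1=(420,234)).items(): print(n,plane(K,R,t,p,.09))
E
```

```text
clamp -0.05094982990617235 [ 0.59000694 -0.11642456] [[0.4, 0.0], [2.1, -0.9], [-0.5, -0.1], [-1.8, 0.5], [-0.1, 0.6]]
hknob [ 0.54707401 -0.22512711  0.184     ] ang -1.8959986835791314 0.1168737819889607
strapk [ 0.59563707 -0.00911471  0.152     ] ball [ 0.57841972 -0.13779405  0.185     ]
cradle [0.56770454 0.3269015  0.095     ] y-axis ang 1.9134261367147458 [np.float64(0.07379518347905319), np.float64(0.08342728985935274), np.float64(0.07612978101278535), np.float64(0.08106555107420241)]
tin [0.693869   0.35377908 0.09      ]
gouge [0.70015153 0.19136459 0.09      ]
tube0 [ 0.67068737 -0.1767857   0.09      ]
tube1 [ 0.64317363 -0.31322349  0.09      ]
```

```bash
cat >> h.py <<'E'
def go(x,y,z,psi,s=None):
    """tool-frame shift (cm) from now; turn about tool z applied after"""
    s=s or ctrl.get_state();M=Ro.from_quat(s['tcp_rot']).as_matrix()
    d=M.T@(np.array([x,y,z])-s['eef_pos'])*100
    p=np.arctan2(M[1,1],M[0,1]);dp=(psi-p+np.pi/2)%np.pi-np.pi/2
    print('shift',d.round(2),'psi',p.round(3),'rz',(-dp).round(3),'tilt',M[:,2].round(3))
E
python3 -c "
from h import *
go(.54,-.10,.30,1.194)
print(np.array(ctrl.read_camera('wrist')['hand_eye']).round(3).tolist())
u=cam('scene');w=cam('top')
o,d=ray(*u[1:],(310.4,255.4));print('ball scene @.18',o+d*(.18-o[2])/d[2])
"
```

```text
shift [-54.8  -63.69  -9.46] psi 1.319 rz 0.125 tilt [-0.001 -0.002 -1.   ]
[[-0.001, -0.951, -0.31, 0.08], [1.0, -0.001, -0.001, -0.001], [0.0, -0.31, 0.951, -0.168], [0.0, 0.0, 0.0, 1.0]]
ball scene @.18 [ 0.56858825 -0.13569582  0.18      ]
```

Emit:
send_rows(series=[[[-3.4,-4,-0.6,0,0,0,-1],[-3.4,-4,-0.6,0,0,0,-1],[-3.4,-4,-0.6,0,0,0,-1],[-3.4,-4,-0.6,0,0,0,-1],[-3.4,-4,-0.6,0,0,0,-1],[-3.4,-4,-0.6,0,0,0,-1],[-3.4,-4,-0.6,0,0,0,-1],[-3.4,-4,-0.6,0,0,0,-1],[-3.4,-4,-0.6,0,0,0,-1],[-3.4,-4,-0.6,0,0,0,-1]]], force=40)

```text
time: 1.55
eef_pos: [0.3982, 0.1801, 0.266]
tcp_rot: [0.125, 0.992, 0.0, 0.001]
contact_force: [1.2, 0.7, 0.1]
opening: 0.002
finger_force: 0.0
```

Emit:
send_rows(series=[[[-3.4,-4,-0.6,0,0,0,-1],[-3.4,-4,-0.6,0,0,0,-1],[-3.4,-4,-0.6,0,0,0,-1],[-3.4,-4,-0.6,0,0,0,-1],[-3.4,-4,-0.6,0,0,0.06,-1],[-3.2,-3.6,-0.5,0,0,0.06,-1],[0,0,0,0,0,0,-1]]])

```text
time: 2.42
eef_pos: [0.5327, -0.1013, 0.3005]
tcp_rot: [0.187, 0.982, -0.0, -0.0]
contact_force: [-0.2, 0.1, -0.1]
opening: 0.0
finger_force: 0.0
```

```bash
python3 -c "
from h import *
go(.541,-.125,.176,1.194)
i,K,R,t=cam('wrist');cv2.imwrite('pics/w1.png',i[:,:,::-1])
for n,X in dict(stud=(.59,-.1164,.165),ball=(.5686,-.1357,.18),hk=(.547,-.225,.186),sk=(.5956,-.009,.154)).items(): print(n,proj(K,R,t,X).round(1))
"
```

```text
shift [-1.64 -1.9  12.45] psi 1.195 rz 0.001 tilt [-0. -0. -1.]
stud [331.3 284.5]
ball [298.9 277.6]
hk [182.1 295.7]
sk [454.3 241.1]
```

View pics/w1.png

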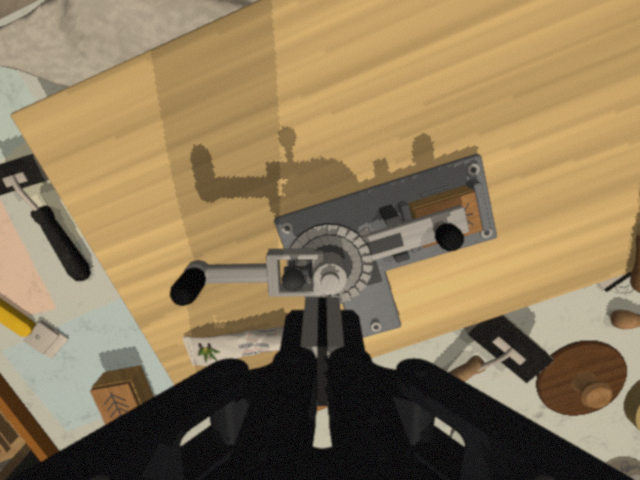

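The predicted positions agree with the wrist view to a few pixels: ball (293,270), stud (330,281), handle knob (187,285), strap knob (449,236). Next I descend on the clockwise side of the ball and push it over.

Emit:
send_rows(series=[[[-0.7,-2.2,4,0,0,0,-1],[0,0,4,0,0,0,-1],[0,0,4.4,0,0,0,-1],[0,0,0,0,0,0,-1],[-1,0,0,0,0,0,-1],[-1,0,0,0,0,0,-1],[-0.8,0,0,0,0,0,-1],[-0.8,0,0,0,0,0,-1],[-0.8,0,0,0,0,0,-1],[0,0,0,0,0,0,-1]]])

```text
time: 3.72
eef_pos: [0.5719, -0.1378, 0.1764]
tcp_rot: [0.185, 0.983, 0.0, -0.0]
contact_force: [-0.0, 0.2, 0.1]
opening: 0.002
finger_force: 0.0
```

Emit:
send_rows(series=[[[2,0,0,0,0,0,-1],[2,0,0,0,0,0,-1],[1,0,-3,0,0,0,0],[0,-3,-4,0,0,0,0],[0,0,0,0,0,0,0]]])

```text
time: 4.35
eef_pos: [0.5154, -0.1493, 0.251]
tcp_rot: [0.186, 0.983, -0.001, 0.004]
contact_force: [-0.1, -0.6, -0.3]
opening: 0.498
finger_force: 0.0
```

```bash
python3 -c "
from h import *
i,K,R,t=cam('wrist')
ex=[proj(K,R,t,X) for X in [(.59,-.1164,.165),(.547,-.225,.186)]];print(ex)
c=ex[0].astype(int);a=i[max(0,c[1]-90):c[1]+60,max(0,c[0]-150):c[0]+50];cv2.imwrite('pics/w2.png',cv2.resize(a[:,:,::-1],None,fx=3,fy=3,interpolation=2));print(c)
"
```

```text
[array([404.51424029, 310.73024367]), array([234.08578786, 325.71279974])]
[404 310]
```

View pics/w2.png

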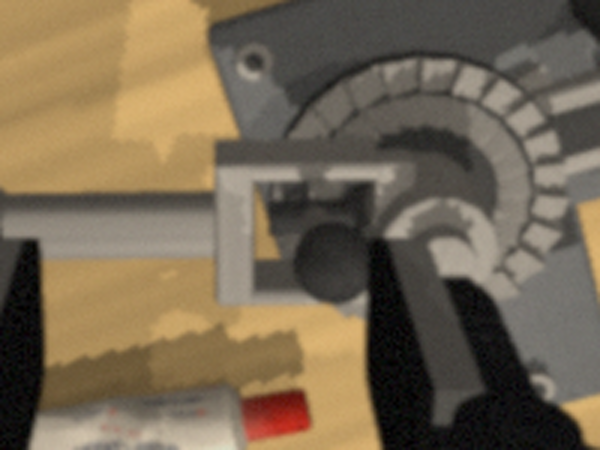

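The ball now sits at crop (335,262), on the far (counter-clockwise) side of the handle line, so the lever is flipped. Next is the handle knob.

```bash
python3 -c "
from h import *
i,K,R,t=cam('wrist')
b=plane(K,R,t,(365.7,307.3),.18)[:2];h=np.array([-.368,-.93]);r=b-[.589,-.116];print(b,'along',r@h,'ccw',h[0]*r[1]-h[1]*r[0])
go(.5455,-.2242,.152,1.194)
"
```

```text
[ 0.56667406 -0.13842381] along 0.02907009167951343 ccw -0.01251116629347629
shift [-5.74 -6.    9.47] psi 1.198 rz 0.004 tilt [ 0.001  0.    -1.   ]
```

The ray gives the ball at 12 mm clockwise, which contradicts a flipped lever. I'll check it with the fixed cameras.

```bash
python3 -c "
from h import *
w=cam('scene');v=cam('top')
a=cv2.imread('pics/scene0.png');b=np.ascontiguousarray(w[0][:,:,::-1]);cv2.imwrite('pics/scene1.png',b)
z=lambda q:cv2.resize(q[235:295,290:345],(400,436),interpolation=2)
cv2.imwrite('pics/cmp.png',np.hstack([z(a),z(b)]))
"
```

```text
(no output)
```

View pics/cmp.png

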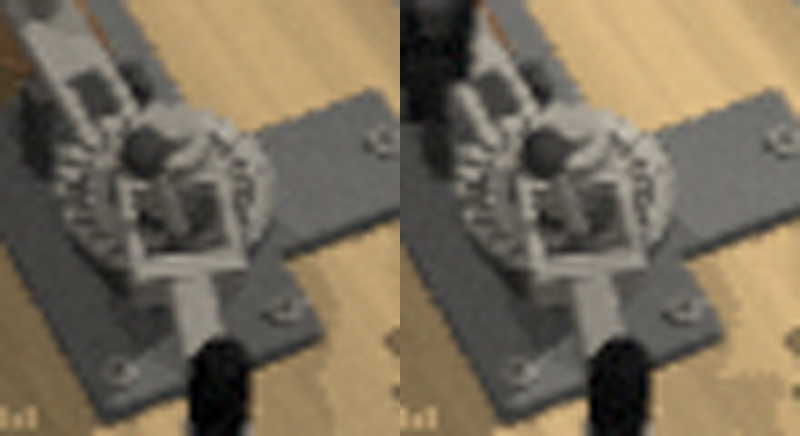

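The lever is unmoved: the ball is at left-crop (145,150) in both views. I'll push again, lower and farther.

```bash
python3 -c "
from h import *
go(.535,-.126,.171,1.194)
"
```

```text
shift [-1.28  2.71  7.4 ] psi 1.199 rz 0.005 tilt [-0.002  0.001 -1.   ]
```

Emit:
send_rows(series=[[[0,2.7,0,0,0,0,-1],[1,0,0,0,0,0,-1],[0,0,0,0,0,0,-1],[0,0,3.8,0,0,0,-1],[0,0,3.6,0,0,0,-1],[-2.3,0,0,0,0,0,-1],[-1,0,0,0,0,0,-1],[-1,0,0,0,0,0,-1],[-1,0,0,0,0,0,-1]]])

```text
time: 5.68
eef_pos: [0.5646, -0.1382, 0.1733]
tcp_rot: [0.185, 0.983, -0.0, 0.001]
contact_force: [-0.1, -0.7, 1.2]
opening: -0.004
finger_force: 0.0
```

Emit:
send_rows(series=[[[-0.7,0,0,0,0,0,-1],[-0.7,0,0,0,0,0,-1],[0,0,0,0,0,0,-1]]])

```text
time: 6.05
eef_pos: [0.5772, -0.143, 0.1725]
tcp_rot: [0.185, 0.983, -0.0, 0.0]
contact_force: [0.6, 0.6, -0.0]
opening: 0.001
finger_force: 0.0
```

```bash
python3 -c "
from h import *
w=cam('scene');v=cam('top')
b=np.ascontiguousarray(w[0][:,:,::-1])
z=lambda q:cv2.resize(q[235:295,290:345],(400,436),interpolation=2)
c=np.ascontiguousarray(v[0][:,:,::-1])[225:285,325:380]
cv2.imwrite('pics/cmp2.png',np.hstack([z(b),cv2.resize(c,(400,436),interpolation=2)]))
"
```

```text
(no output)
```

View pics/cmp2.png

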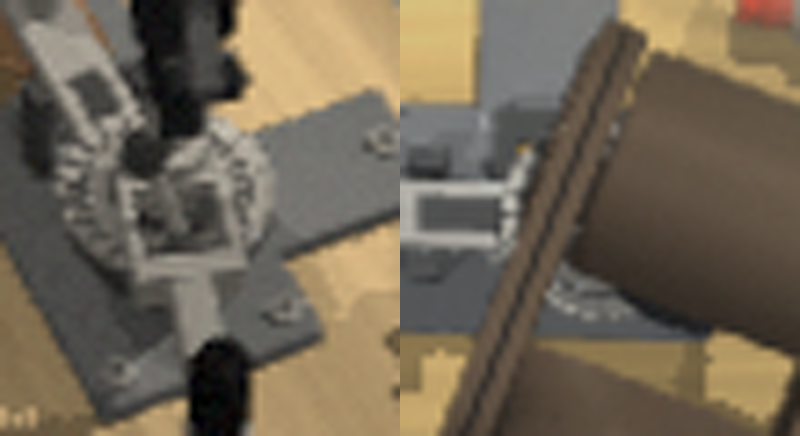

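```bash
python3 -c "
from h import *
i,K,R,t=cam('scene')
e=np.array(ctrl.get_state()['eef_pos']);print('tcp proj',proj(K,R,t,e),proj(K,R,t,e+[0,0,.01]))
for X in [(.5686,-.1357,.18),(.5783,-.143,.186),(.5783,-.143,.136),(.589,-.116,.165),(.547,-.225,.186)]: print(X,proj(K,R,t,X).round(1))
for z in (.17,.18,.19): print(z,plane(K,R,t,(309.9,255.6),z))
import cv2
a=cv2.imread('pics/scene0.png');g=a.max(2)
m=(g[265:300,310:335]<45).astype(np.uint8);n,l,s,c=cv2.connectedComponentsWithStats(m);print('knob',s[1:],c[1:]+[310,265])
"
```

```text
tcp proj [314.51062742 257.9947938 ] [314.60171598 255.52082139]
(0.5686, -0.1357, 0.18) [310.4 255.4]
(0.5783, -0.143, 0.186) [315.2 254.5]
(0.5783, -0.143, 0.136) [314.8 266.6]
(0.589, -0.116, 0.165) [313.6 250.9]
(0.547, -0.225, 0.186) [320.5 282.8]
0.17 [ 0.57116435 -0.12871111  0.17      ]
0.18 [ 0.56716367 -0.13566997  0.18      ]
0.19 [ 0.563163   -0.14262884  0.19      ]
knob [[  0   0   2   2   3]
 [  6   1   2   1   2]
 [  3   4   1   1   1]
 [  1  12   2   1   2]
 [  6  17   9  14 101]] [[310.66666667 265.33333333]
 [316.5        266.        ]
 [313.         269.        ]
 [311.5        277.        ]
 [319.6039604  288.25742574]]
```

```bash
python3 -c "
from h import *
i,K,R,t=cam('scene');a=cv2.imread('pics/scene0.png')
d=np.abs(i[:,:,::-1].astype(int)-a).max(2)
for r in range(246,266): print(r,''.join('#' if v>40 else ('+' if v>20 else '.') for v in d[r,300:335]))
i,K,R,t=cam('wrist');print(K);print(proj(K,R,t,ctrl.get_state()['eef_pos']))
w=cv2.imread('pics/w1.png').max(2);print(w[270:330:4,320],w[300,290:350:3])
q=cv2.cvtColor(i,cv2.COLOR_RGB2BGR);cv2.imwrite('pics/w3.png',q[190:370,200:440].repeat(3,0).repeat(3,1))
"
```

```text
246 ..........+#############.++++++++++
247 ..........+#############+++++++++++
248 ...........############++++++++++++
249 ..........#########+.++++++++++++++
250 .........+########++++.+++++++++...
251 ..........#########+.++++++++......
252 ...........#######+.+.+++..........
253 ............######...++............
254 ............++.........++..........
255 ...........+....+.....+............
256 ..............+....................
257 ...................................
258 ...................................
259 ...................................
260 .......+.............+.............
261 .......+.................+.+.......
262 ...................................
263 ...................................
264 ...................................
265 ...................................
[[399.47102066   0.         321.90005908]
 [  0.         399.47102066 238.7367532 ]
 [  0.           0.           1.        ]]
[323.38665233 290.78653161]
[162 144 147 160 175 177 174  26  15  18  11  15  23   9  19] [173 176 176 178 177 103  71  70  67  62   6  12  43  68  70  71  75 122
 154 147]
```

Emit:
send_rows(series=[[[4.5,0,0,0,0,0,-1],[0,0,1.2,0,0,0,-1],[0,0,0,0,0,0,-1]]])

```text
time: 6.68
eef_pos: [0.5347, -0.1264, 0.1596]
tcp_rot: [0.185, 0.983, 0.0, -0.001]
contact_force: [-0.3, 0.6, 1.0]
opening: -0.001
finger_force: 0.0
```

```bash
python3 -c "
from h import *
i,K,R,t=cam('scene');a=cv2.imread('pics/scene0.png')
e=np.array(ctrl.get_state()['eef_pos']);print(e,proj(K,R,t,e),proj(K,R,t,e+[0,0.01,0]))
d=np.abs(i[:,:,::-1].astype(int)-a).max(2)
for r in range(240,264,1): print(r,''.join('#' if v>40 else ('+' if v>20 else '.') for v in d[r,285:325]))
print(i[240:262,300].max(1))
"
```

```text
[ 0.53537167 -0.12673413  0.16036051] [297.11449973 262.60497766] [295.28521827 259.87453234]
240 ....###############..........++..+.+....
241 ....###############.............+.+..+..
242 ....###############........+....++++.+..
243 ....+##############.............+.......
244 ....+#############+..........+..+.+..+.+
245 ....+####+++#####.............+..++.+...
246 ......####++##.+................+..+.+++
247 ......##+#+.+##+...............+....+...
248 ......#+.....+##.................+.+.+.+
249 ......+#...++.###+..............+.......
250 .......+....+.+##++...............+.....
251 .......+...++..###++..............+..+..
252 .......+.......####+.................++.
253 .......+.......####.....................
254 ........+...++..+.......................
255 ............###+........................
256 ............###+........................
257 ............+#..........................
258 .........+..##+.........................
259 ........................................
260 ........................................
261 ........................................
262 ........................................
263 ........................................
[ 27  21  19  18  20  35  32  59  71  47  63  68  49  37  59 106 116  87
 128 132  65  86]
```

Emit:
send_rows(series=[[[-1.2,0,0,0,0,0,-1],[-1.2,0,0,0,0,0,-1],[-0.8,0,0,0,0,0,-1],[-0.8,0,0,0,0,0,-1],[0,0,0,0,0,0,-1]]])

```text
time: 7.35
eef_pos: [0.5727, -0.1412, 0.16]
tcp_rot: [0.185, 0.983, 0.0, -0.0]
contact_force: [-0.2, 0.5, 0.3]
opening: -0.004
finger_force: 0.0
```

```bash
python3 -c "
from h import *
i,K,R,t=cam('scene');a=cv2.imread('pics/scene0.png')
d=np.abs(i[:,:,::-1].astype(int)-a).max(2)
for r in range(246,266,1): print(r,''.join('#' if v>40 else ('+' if v>20 else '.') for v in d[r,300:335]))
"
```

```text
246 ........##+#########+++++++.+++.+++
247 .......#+..##########++++.+++++++++
248 ........#.+###########+++++++++++++
249 .......+##############.++++++++++++
250 .......+##############.+++++++++...
251 .......+##############+.++.++......
252 ........################+..+.......
253 ........+.######...######..........
254 ......+#+.######..#######+.........
255 .....+##+.++####+.+##+###..........
256 .....+##++#++###..#######..........
257 .......##++#.+.....####++..........
258 +......+#####.....+##++............
259 ........+#++.....+##++.............
260 ...........##.......+..............
261 .......+#....+......+..............
262 .......+#.......+++...+............
263 .............+...++...#............
264 .......#+....++.++....+............
265 .........+...+..+....#.+...........
```

Emit:
send_rows(series=[[[2.5,0,0,0,0,0,-1],[2.5,0,-2,0,0,0,-0.2],[0,-3,-4.5,0,0,0,-0.2],[0,-4,0,0,0,0,-0.2],[0,0,0,0,0,0,-0.2]]])

```text
time: 8.02
eef_pos: [0.4995, -0.1897, 0.2261]
tcp_rot: [0.186, 0.982, -0.0, 0.0]
contact_force: [0.2, -0.0, 0.3]
opening: 0.398
finger_force: 0.0
```

```bash
python3 -c "
from h import *
i,K,R,t=cam('scene');a=cv2.imread('pics/scene0.png')
d=np.abs(i[:,:,::-1].astype(int)-a).max(2)
for r in range(248,268,1): print(r,''.join('#' if v>40 else ('+' if v>20 else '.') for v in d[r,300:335]))
print(plane(K,R,t,(322,255.5),.18))
go(.5455,-.2242,.144,1.194)
"
```

```text
248 ##++..............+.+.++++++++++.++
249 ###+...............++...+++++++++++
250 ###+..............++.+..+.+++++....
251 ###.................+##.++.++......
252 ###+....+#++.......#####+..........
253 ####..+######.+....######..........
254 .##+..+###+.#+....#######+.........
255 ###+.+#####+++....+##+###..........
256 ####++########....#######..........
257 +###+..+#####+.....####++..........
258 ####...+#####.....+##++............
259 ###+....+#+.......##++.............
260 +###.......+#......................
261 ###+...+#...........+.+....+.......
262 ###+....#.......+++..++...+........
263 ###..........+..++...+#............
264 ###....++....+++#+....+..+.........
265 ##.......+...+..+....+.+...........
266 ##...........+..+....+++...........
267 .........#.......++....#...........
[ 0.59427823 -0.14973374  0.18      ]
shift [-5.57 -1.66  8.14] psi 1.197 rz 0.003 tilt [-0.     0.001 -1.   ]
```

Emit:
send_rows(series=[[[-2.8,-0.8,0,0,0,0,0.2],[-2.8,-0.8,0,0,0,0,0.2],[0,0,0,0,0,0,0.2],[0,0,4,0,0,0,0.2],[0,0,4.1,0,0,0,0.2],[0,0,0,0,0,0,0.2],[0,0,0,0,0,0,-1],[0,0,0,0,0,0,-1],[0,0,0,0,0,0,-1]]], force=35)

```text
time: 9.2
eef_pos: [0.5475, -0.2264, 0.1477]
tcp_rot: [0.185, 0.983, -0.003, 0.002]
contact_force: [-1.8, -5.8, -0.3]
opening: 0.224
finger_force: 34.2
```

Emit:
send_rows(series=[[[1.24,-0.13,0,0,0,0.105,-1],[1.24,0.06,0,0,0,0.105,-1],[1.24,0.06,0,0,0,0.105,-1],[1.24,0.06,0,0,0,0.105,-1],[1.24,0.06,0,0,0,0.105,-1],[1.24,0.06,0,0,0,0.105,-1],[0,0,0,0,0,0,-1]]])

```text
time: 10.07
eef_pos: [0.4899, -0.1795, 0.1472]
tcp_rot: [0.48, 0.878, -0.001, 0.002]
contact_force: [-1.0, -1.8, 2.3]
opening: 0.227
finger_force: 34.8
```

```bash
python3 -c "
from h import *
s=ctrl.get_state();e=np.array(s['eef_pos'][:2]);r=e-[.589,-.116];print(e,np.linalg.norm(r),'handle',np.degrees(np.arctan2(r[1],r[0]))/57.2958+.051+2.618,s['contact_force'],s['opening']);go(.5,-.18,.147,.55)
"
```

```text
[ 0.48993267 -0.17953368] 0.11768969680116219 handle 0.09765600926516615 [-0.99535414 -1.77797915  2.25960944] 0.22732508541401608
shift [-0.58  0.82  0.02] psi 0.571 rz 0.021 tilt [ 0.003 -0.003 -1.   ]
```

Emit:
send_rows(series=[[[-1.15,0.05,0,0,0,-0.0975,-1],[-1.15,0.05,0,0,0,-0.0975,-1],[-1.15,0.05,-0.05,0,0,-0.0975,-1],[-1.15,0.05,-0.05,0,0,-0.0975,-1],[-1.15,0.05,-0.05,0,0,-0.0975,-1],[-1.15,0.05,-0.05,0,0,-0.0975,-1]]])

```text
time: 10.82
eef_pos: [0.5414, -0.2247, 0.1487]
tcp_rot: [0.205, 0.979, -0.001, 0.001]
contact_force: [-3.8, 1.2, 4.3]
opening: 0.225
finger_force: 35.0
```

Emit:
send_rows(series=[[[-1.15,0.05,-0.05,0,0,-0.0975,-1],[-1.15,0.05,-0.05,0,0,-0.0975,-1],[-1.15,0.05,-0.05,0,0,-0.0975,-1],[-1.15,0.05,-0.05,0,0,-0.0975,-1],[-1.15,0.05,-0.05,0,0,-0.0975,-1],[-1.15,0.05,-0.05,0,0,-0.0975,-1],[0,0,0,0,0,0,-1]]])

```text
time: 11.7
eef_pos: [0.6096, -0.2334, 0.1519]
tcp_rot: [-0.084, 0.996, -0.001, 0.001]
contact_force: [-0.7, -1.9, 6.4]
opening: 0.227
finger_force: 35.2
```

```bash
python3 -c "
from h import *
s=ctrl.get_state();e=np.array(s['eef_pos'][:2]);r=e-[.589,-.116];print(e,np.linalg.norm(r),'handle',np.arctan2(r[1],r[0])+.051+2.618)
"
```

```text
[ 0.60962421 -0.2334473 ] 0.11924439683132011 handle 1.2720352975078288
```

Emit:
send_rows(series=[[[0,0,0,0,0,0,0.2],[0,0,0,0,0,0,0.2],[0,0,-4,0,0,0,0.2],[0,0,-4.5,0,0,0,0.2],[0,4,0,0,0,0.11,0.2],[0,4,0,0,0,0.11,0.2],[0,4,0,0,0,0,0.2],[0,4,0,0,0,0,0.2],[0,4,0,0,0,0,0.2],[0,0,0,0,0,0,0.2]]])

```text
time: 12.95
eef_pos: [0.6047, -0.0306, 0.2339]
tcp_rot: [0.024, 1.0, 0.0, -0.0]
contact_force: [-0.5, 0.3, -0.4]
opening: 0.601
finger_force: 0.0
```

```bash
python3 -c "
from h import *
go(.594,-.009,.129,1.52)
i,K,R,t=cam('wrist');cv2.imwrite('pics/w4.png',i[:,:,::-1]);p=proj(K,R,t,(.5945,-.008,.159));print(p,proj(K,R,t,(.5945,-.008,.132)))
m=(i.max(2)<40).astype(np.uint8);p=p.astype(int)
for r in range(p[1]-40,p[1]+41,3): print(r,p[0]-60,''.join('#' if v else '.' for v in m[r,p[0]-60:p[0]+60:2]))
"
```

```text
shift [ 1.16  2.09 10.49] psi 1.522 rz 0.002 tilt [-0.001  0.001 -1.   ]
[357.6019909  223.35197625] [354.27858406 212.78371957]
183 297 ............................................................
186 297 ............................................................
189 297 ............................................................
192 297 ............................................................
195 297 ............................................................
198 297 ............................................................
201 297 ............................................................
204 297 .........................#######............................
207 297 .......................###########..........................
210 297 ......................#############.........................
213 297 ......................##############........................
216 297 .....................###############........................
219 297 .....................###############........................
222 297 .....................################.......................
225 2
[... 191 characters left out ...]
..........
234 297 ........................##########..........................
237 297 ............................##..............................
240 297 ............................................................
243 297 ............................................................
246 297 ............................................................
249 297 ............................................................
252 297 ............................................................
255 297 ............................................................
258 297 ............................................................
261 297 ............................................................
```

Emit:
send_rows(series=[[[1.1,2.1,2,0,0,0,0.2],[0,0,4,0,0,0,0.2],[0,0,4.5,0,0,0,0.2],[0,0,0,0,0,0,0.2],[0,0,0,0,0,0,-1],[0,0,0,0,0,0,-1],[0,0,0,0,0,0,-1]]])

```text
time: 13.88
eef_pos: [0.5973, -0.0117, 0.1327]
tcp_rot: [0.026, 1.0, -0.0, 0.003]
contact_force: [-0.5, 0.6, 4.8]
opening: -0.002
finger_force: 2.5
```

Emit:
send_rows(series=[[[0,0,-3,0,0,0,0.2],[0,0,-3,0,0,0,0.2],[0,0,-3,0,0,0,0.2],[0,0,0,0,0,0,0.2]]])

```text
time: 14.38
eef_pos: [0.5973, -0.0123, 0.2235]
tcp_rot: [0.026, 1.0, -0.001, 0.004]
contact_force: [-0.5, 0.4, 0.0]
opening: 0.599
finger_force: 0.0
```

```bash
python3 -c "
from h import *
i,K,R,t=cam('wrist');p=proj(K,R,t,(.5945,-.008,.150));e=ctrl.get_state()['eef_pos'];print(e,p,proj(K,R,t,e))
m=(i.max(2)<40).astype(np.uint8);p=p.astype(int)
for r in range(p[1]-45,p[1]+60,4): print(r,p[0]-80,''.join('#' if v else '.' for v in m[r,p[0]-80:p[0]+80:2]))
v=cam('scene');cv2.imwrite('pics/w5.png',np.hstack([i[100:400,170:470,::-1],cv2.resize(v[0][205:305,255:355,::-1],(300,300))]))
"
```

```text
[ 0.59607328 -0.01198578  0.2210579 ] [329.50822385 235.62787233] [323.5608081  286.38695748]
190 249 ................#...............................................................
194 249 ................................................................................
198 249 ................................................................................
202 249 ................................................................................
206 249 ................................................................................
210 249 ................................................................................
214 249 ................................................................................
218 249 .....................................#####......................................
222 249 ..................................###########...................................
226 249 .................................#############..................................
230 249 ................................###############.................................
234 249 ...................
[... 696 characters left out ...]
.............................................................................
270 249 ................................................................................
274 249 ................................................................................
278 249 ................................................................................
282 249 ................................................................................
286 249 ................................................................................
290 249 ................................................................................
294 249 ................................................................................
```

View pics/w5.png

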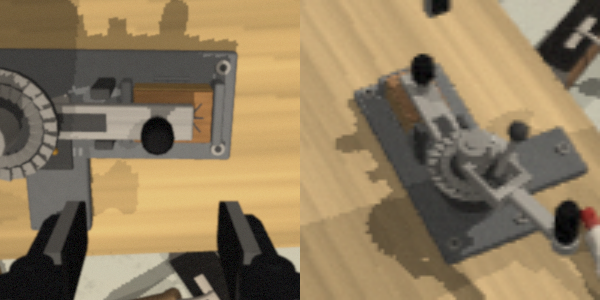

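The knob is unmoved at about (328,234). The finger tips stand roughly 20–26 mm short of the TCP, so they closed above the knob. I'll grip lower.

Emit:
send_rows(series=[[[0.1,0.4,3,0,0,0,0.2],[0,0,4,0,0,0,0.2],[0,0,3.5,0,0,0,0.2],[0,0,0,0,0,0,0.2],[0,0,0,0,0,0,-1],[0,0,0,0,0,0,-1],[0,0,0,0,0,0,-1]]])

```text
time: 15.35
eef_pos: [0.5957, -0.0088, 0.1164]
tcp_rot: [0.026, 1.0, -0.001, 0.002]
contact_force: [0.1, -4.5, 1.1]
opening: 0.231
finger_force: 34.4
```

Emit:
send_rows(series=[[[-1.08,-0.15,0,0,0,0.1,-1],[-1.08,-0.05,0,0,0,0.1,-1],[-1.08,-0.05,0,0,0,0.1,-1],[-1.08,-0.05,0,0,0,0.1,-1],[-1.08,-0.05,0,0,0,0.1,-1],[-1.08,-0.05,0,0,0,0.1,-1],[-1.08,-0.05,0,0,0,0.1,-1],[-1.08,-0.05,0,0,0,0.1,-1],[-1.08,-0.05,0,0,0,0.1,-1],[-1.08,-0.05,0,0,0,0.1,-1]]])

```text
time: 16.6
eef_pos: [0.6837, -0.0629, 0.1164]
tcp_rot: [0.503, 0.864, 0.0, 0.001]
contact_force: [-2.9, -0.1, 3.1]
opening: 0.231
finger_force: 34.6
```

Emit:
send_rows(series=[[[-1.08,-0.05,0,0,0,0.1,-1],[-1.08,-0.05,0,0,0,0.1,-1],[-1.08,-0.05,0,0,0,0.1,-1],[-0.3,0,0,0,0,0,-1],[0,0,0,0,0,0,-1]]])

```text
time: 17.23
eef_pos: [0.6956, -0.0937, 0.1162]
tcp_rot: [0.625, 0.781, 0.001, -0.001]
contact_force: [-3.3, 3.6, 4.5]
opening: 0.232
finger_force: 34.8
```

```bash
python3 -c "
from h import *
s=ctrl.get_state();e=np.array(s['eef_pos'][:2]);r=e-[.589,-.116];print(e,np.linalg.norm(r),'strap',np.pi/2-.051-np.arctan2(r[1],r[0]));go(.55,.08,.25,1.52)
"
```

```text
[ 0.69561938 -0.09369781] 0.10892695203362882 strap 1.3135936986202126
shift [ 20.18 -10.4  -13.32] psi 0.22 rz -1.3 tilt [ 0.     0.003 -1.   ]
```

Emit:
send_rows(series=[[[0,0,0,0,0,0,0.3],[0,0,0,0,0,0,0.3],[0,0,-5,0,0,0,0.3],[0,0,-5,0,0,0,1],[2.9,-1.9,0,0,0,0,1],[2.9,-1.9,0,0,0,0,1],[2.9,-1.9,0,0,0,0,1],[2.9,-1.9,0,0,0,0.135,1],[0,0,0,0,0,0.135,1],[0,0,0,0,0,0,1]]])

```text
time: 18.48
eef_pos: [0.596, 0.0013, 0.2146]
tcp_rot: [0.724, 0.69, 0.0, 0.0]
contact_force: [0.8, 0.2, 1.1]
opening: 0.999
finger_force: 0.0
```

```bash
python3 -c "
from h import *
i,K,R,t=cam('wrist');cv2.imwrite('pics/w6.png',i[:,:,::-1])
hsv=cv2.cvtColor(i,cv2.COLOR_RGB2HSV)
c=np.array([.5951,.0038]);a=-.051;X=np.array([np.cos(a),np.sin(a)]);Y=np.array([-X[1],X[0]])
P=[proj(K,R,t,[*(c+X*u*.021+Y*v*.03),.102]) for u,v in((1,1),(1,-1),(-1,-1),(-1,1))];print(np.round(P,1))
p=np.mean(P,0).astype(int);print(p,hsv[p[1],p[0]],hsv[p[1]+90,p[0]])
m=((hsv[:,:,1]>110)&(hsv[:,:,0]<18)&(hsv[:,:,2]>50)).astype(np.uint8);m=cv2.morphologyEx(m,cv2.MORPH_OPEN,np.ones((5,5)))
n,l,s,ce=cv2.connectedComponentsWithStats(m)
for k in range(1,n):
  if s[k][4]>500: print(s[k],ce[k],cv2.minAreaRect(np.argwhere(l==k)[:,::-1].astype(np.float32)))
s=ctrl.get_state();go(.5951,.0038,.056,-.051)
"
```

```text
[[351.3 178.1]
 [349.4 257.9]
 [293.4 257.8]
 [291.6 178. ]]
[321 217] [ 15 143 144] [24 21 60]
[ 624    0   16   87 1053] [632.89268756  43.60778727] ((631.5, 43.0), (86.0, 15.0), 90.0)
[ 296  180   57   78 3849] [323.50766433 217.83034554] ((324.0, 218.5), (77.0, 56.0), 90.0)
[ 570  192   35   78 1455] [587.13676976 233.52783505] ((584.7000122070312, 230.60000610351562), (81.90299224853516, 23.717084884643555), 71.56505584716797)
shift [ 0.28 -0.13 15.86] psi -0.048 rz 0.003 tilt [ 0.001 -0.    -1.   ]
```

Emit:
send_rows(series=[[[0.3,0,5,0,0,0,1],[0,0,5,0,0,0,1],[0,0,4,0,0,0,1],[0,0,1.8,0,0,0,1],[0,0,0,0,0,0,1],[0,0,0,0,0,0,-1],[0,0,0,0,0,0,-1],[0,0,0,0,0,0,-1],[0,0,0,0,0,0,-1]]], force=45)

```text
time: 19.65
eef_pos: [0.5977, 0.0039, 0.0586]
tcp_rot: [0.725, 0.689, 0.001, 0.001]
contact_force: [0.2, 0.8, 5.6]
opening: 0.481
finger_force: 48.7
```

Emit:
send_rows(series=[[[0,0,-3,0,0,0,-1],[0,0,-5,0,0,0,-1],[3.5,-3.4,0,0,0,0,-1],[3.5,-3.4,0,0,0,0,-1],[3.5,-3.4,0,0,0,0,-1],[3.5,-3.4,0,0,0,-0.13,-1],[0,0,0,0,0,-0.13,-1],[0,0,2,0,0,-0.13,-1],[0,0,3,0,0,0,-1],[0,0,0,0,0,0,-1]]])

```text
time: 20.9
eef_pos: [0.4646, 0.1506, 0.0837]
tcp_rot: [0.578, 0.816, -0.002, -0.003]
contact_force: [-0.8, 0.0, -1.7]
opening: 0.478
finger_force: 47.8
```

```bash
python3 -c "
from h import *
print(ctrl.get_state()['eef_pos']);go(.47,.15,.048,.343)
i,K,R,t=cam('wrist');cv2.imwrite('pics/w7.png',i[:,:,::-1])
"
```

```text
[0.46459296 0.15060625 0.0836952 ]
shift [-0.24  0.51  3.57] psi 0.339 rz -0.004 tilt [-0.007 -0.001 -1.   ]
```

Emit:
send_rows(series=[[[0,0,2.4,0,0,0,-1],[0,0,0.8,0,0,0,-1],[0,0,0.3,0,0,0,-1],[0,0,0,0,0,0,-1]]])

```text
time: 21.45
eef_pos: [0.4681, 0.1509, 0.0522]
tcp_rot: [0.578, 0.816, 0.0, 0.0]
contact_force: [-0.1, -0.9, -0.9]
opening: 0.484
finger_force: 47.9
```

Emit:
send_rows(series=[[[0,0,0.2,0,0,0,-1],[0,0,0.2,0,0,0,-1],[0,0,0,0,0,0,-1]]])

```text
time: 21.82
eef_pos: [0.4674, 0.1509, 0.0475]
tcp_rot: [0.578, 0.816, -0.0, -0.0]
contact_force: [0.6, -0.2, -1.7]
opening: 0.475
finger_force: 47.9
```

Emit:
send_rows(series=[[[0,0,0.15,0,0,0,-1],[0,0,0.15,0,0,0,-1],[0,0,0,0,0,0,-1]]])

```text
time: 22.2
eef_pos: [0.4677, 0.1509, 0.0466]
tcp_rot: [0.578, 0.816, -0.001, -0.0]
contact_force: [-5.3, -1.7, 12.2]
opening: 0.478
finger_force: 49.4
```

Emit:
send_rows(series=[[[0,0,-0.2,0,0,0,-1],[0,0,0,0,0,0,1],[0,0,0,0,0,0,1],[0,0,0,0,0,0,1],[0,0,0,0,0,0,1],[0,0,-4,0,0,0,1],[0,0,-4,0,0,0,1],[0,0,0,0,0,-0.175,1],[0,0,0,0,0,-0.175,1],[0,0,0,0,0,-0.175,1]]])

```text
time: 23.45
eef_pos: [0.4675, 0.1508, 0.1266]
tcp_rot: [0.343, 0.939, 0.0, 0.0]
contact_force: [-0.1, -0.8, 1.0]
opening: 1.0
finger_force: 0.0
```

Emit:
send_rows(series=[[[0,0,-1,0,0,-0.175,1],[0,0,-1,0,0,-0.175,1],[0,0,-1,0,0,-0.175,1],[0,0,-1,0,0,-0.175,1],[0,0,0,0,0,-0.175,1],[0,0,0,0,0,-0.175,1],[0,0,0,0,0,0,1]]])

```text
time: 24.32
eef_pos: [0.4674, 0.1508, 0.1664]
tcp_rot: [-0.17, 0.985, 0.0, -0.0]
contact_force: [-0.0, -0.3, -0.5]
opening: 0.998
finger_force: 0.0
```

```bash
cat >> h.py <<'E'
def orange(i,K,R,t,z,guess,lo=1500):
    hsv=cv2.cvtColor(i,cv2.COLOR_RGB2HSV);m=((hsv[:,:,1]>125)&(hsv[:,:,0]<17)&(hsv[:,:,2]>40)).astype(np.uint8)
    m=cv2.morphologyEx(m,cv2.MORPH_OPEN,np.ones((5,5)));n,l,s,ce=cv2.connectedComponentsWithStats(m)
    for k in range(1,n):
        if s[k][4]<lo: continue
        b=cv2.boxPoints(cv2.minAreaRect(np.argwhere(l==k)[:,::-1].astype(np.float32)));W=np.array([plane(K,R,t,q,z) for q in b])
        e=W[1]-W[0];f=W[2]-W[1];g=e if np.linalg.norm(e)>np.linalg.norm(f) else f
        print(s[k],'px',b.mean(0).round(1),'centre',W.mean(0).round(4),'sides',np.linalg.norm(e).round(4),np.linalg.norm(f).round(4),'long ang',(np.arctan2(g[1],g[0])%np.pi).round(3))
E
python3 -c "
from h import *
i,K,R,t=cam('wrist');cv2.imwrite('pics/w8.png',i[:,:,::-1]);print(ctrl.get_state()['eef_pos'])
orange(i,K,R,t,.09,0);p=proj(K,R,t,(.468,.151,.09));print(p)
print(cv2.cvtColor(i,cv2.COLOR_RGB2HSV)[int(p[1]),int(p[0])-60:int(p[0])+60:6].tolist())
go(.468,.151,.048,1.913)
"
```

```text
[0.46744863 0.15085066 0.16641399]
[ 275  207   92   61 4425] px [320.1 237. ] centre [0.4666 0.1491 0.09  ] sides 0.04 0.0571 long ang 1.897
[322.25633972 240.61419769]
[[18, 125, 163], [18, 125, 139], [19, 121, 139], [15, 156, 132], [14, 129, 119], [15, 103, 87], [14, 130, 114], [16, 89, 77], [15, 131, 103], [13, 78, 78], [13, 119, 103], [15, 76, 81], [15, 109, 94], [18, 77, 73], [11, 80, 89], [14, 98, 83], [14, 145, 135], [14, 149, 128], [18, 127, 151], [19, 122, 169]]
shift [-0.06 -0.   11.84] psi 1.911 rz -0.002 tilt [-0. -0. -1.]
```

Emit:
send_rows(series=[[[-3.05,2.65,-0.8,0,0,0,1],[-3.05,2.65,-0.8,0,0,0,1],[-3.05,2.65,-0.8,0,0,0,1],[-3.05,2.65,-0.8,0,0,0,1],[-3.05,2.65,-0.8,0,0,0,1],[0,0,0,0,0,0,1],[0,0,0,0,0,0,1]]])

```text
time: 25.25
eef_pos: [0.566, 0.3265, 0.2058]
tcp_rot: [-0.17, 0.985, -0.0, -0.001]
contact_force: [-0.4, 0.7, -1.5]
opening: 1.003
finger_force: 0.0
```

```bash
python3 -c "
from h import *
i,K,R,t=cam('wrist');print(ctrl.get_state()['eef_pos'])
orange(i,K,R,t,.095,0)
o=i[:,:,::-1].copy()
for r in (200,218,236,254): pass
cv2.imwrite('pics/w9.png',np.ascontiguousarray(o[100:400,170:470]).repeat(2,0).repeat(2,1))
for u,v in((.0235,.042),(.0235,-.042),(-.0235,.042),(-.0235,-.042)):
  a=1.913-np.pi/2;X=np.array([np.cos(a),np.sin(a)]);Y=np.array([-X[1],X[0]]);print(proj(K,R,t,[*(np.array([.5677,.3269])+X*u+Y*v),.095]).round(1))
"
```

```text
[0.56591149 0.32617516 0.20579894]
[  64    0   95   26 2107] px [111.   12.5] centre [0.4808 0.1572 0.095 ] sides 0.0578 0.0139 long ang 1.912
[  274   168   111   104 10724] px [329.  219.5] centre [0.5619 0.3302 0.095 ] sides 0.0772 0.0763 long ang 0.304
[378.5 257.7]
[265.7 257.8]
[381.3 195.5]
[262.8 195.7]
```

View pics/w9.png

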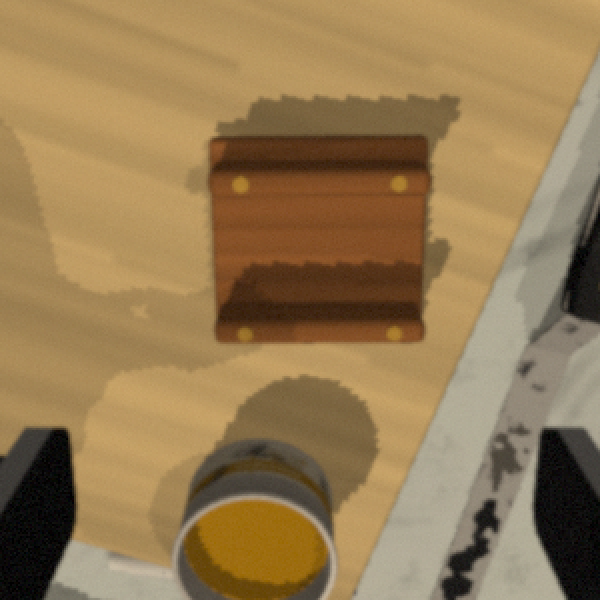

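The four brass dots on the rails are at px (290.5,192.5), (369.5,192), (292.5,267) and (367,267).

```bash
python3 -c "
from h import *
i,K,R,t=cam('wrist')
hsv=cv2.cvtColor(i,cv2.COLOR_RGB2HSV)
W=np.array([plane(K,R,t,p,.095) for p in [(290.3,192.4),(369.3,191.9),(292.3,266.8),(366.8,266.8)]])
v=W[1]-W[0]+W[3]-W[2];print('centre',W.mean(0),'y ang',np.arctan2(v[1],v[0]),'spacing',np.linalg.norm(W[0]-W[2]),np.linalg.norm(W[1]-W[3]),np.linalg.norm(W[0]-W[1]),np.linalg.norm(W[2]-W[3]))
i,K,R,t=cam('top');orange(i,K,R,t,.095,0,300)
go(.467,.1495,.16,1.905)
"
```

```text
centre [0.56799284 0.33259041 0.095     ] y ang 1.9149995966803304 spacing 0.05658023179967693 0.05693613402196481 0.05583944069506424 0.05592213597529901
[ 41 119  29  28 595] px [ 55.  132.5] centre [0.9756 0.7401 0.095 ] sides 0.0829 0.0805 long ang 1.535
[623 130  13  31 307] px [629. 145.] centre [ 0.8798 -0.9222  0.095 ] sides 0.0342 0.0876 long ang 3.069
[248 145  25  26 307] px [258.1 159.2] centre [0.8757 0.146  0.095 ] sides 0.0417 0.0955 long ang 0.805
[488 150  22  21 374] px [498.5 160. ] centre [ 0.8491 -0.5471  0.095 ] sides 0.0602 0.0584 long ang 1.536
[191 261  24  21 341] px [202.3 271.1] centre [0.5565 0.3134 0.095 ] sides 0.0636 0.0506 long ang 1.907
shift [ 15.24 -13.31   4.63] psi 1.913 rz 0.008 tilt [-0.001 -0.001 -1.   ]
```

Emit:
send_rows(series=[[[3.05,-2.66,0.8,0,0,0,1],[3.05,-2.66,0.8,0,0,0,1],[3.05,-2.66,0.8,0,0,0,1],[3.05,-2.66,0.8,0,0,0,1],[3.05,-2.66,0.8,0,0,0,1],[0,0,0,0,0,0,1],[0,0,0,0,0,0,1]]])

```text
time: 26.28
eef_pos: [0.4681, 0.1503, 0.1671]
tcp_rot: [-0.17, 0.985, 0.0, 0.001]
contact_force: [0.2, 0.4, 0.1]
opening: 1.001
finger_force: 0.0
```

```bash
python3 -c "
from h import *
i,K,R,t=cam('wrist');print(ctrl.get_state()['eef_pos'])
orange(i,K,R,t,.09,0)
go(.4666,.1491,.045,1.905)
"
```

```text
[0.46834246 0.15061983 0.16724975]
[ 277  206   91   61 4451] px [321.5 236. ] centre [0.4666 0.1492 0.09  ] sides 0.04 0.0566 long ang 1.893
shift [ 0.24 -0.08 12.22] psi 1.914 rz 0.009 tilt [ 0.002  0.    -1.   ]
```

Emit:
send_rows(series=[[[0.2,-0.1,4,0,0,0,1],[0,0,4,0,0,0,1],[0,0,3,0,0,0,1],[0,0,1.2,0,0,0,1],[0,0,0,0,0,0,1],[0,0,0,0,0,0,-1],[0,0,0,0,0,0,-1],[0,0,0,0,0,0,-1],[0,0,0,0,0,0,-1]]], force=50)

```text
time: 27.45
eef_pos: [0.468, 0.149, 0.0465]
tcp_rot: [-0.171, 0.985, -0.0, 0.002]
contact_force: [-0.0, 0.2, 6.1]
opening: 0.687
finger_force: 56.3
```

Emit:
send_rows(series=[[[0,0,-3,0,0,0,-1],[0,0,-4,0,0,0,-1],[0,0,-3,0,0,0,-1],[0,0,0,0,0,0,-1],[0,0,0,0,0,0,-1]]])

```text
time: 28.08
eef_pos: [0.465, 0.1486, 0.1429]
tcp_rot: [-0.171, 0.985, 0.0, -0.001]
contact_force: [0.6, 0.7, -1.5]
opening: 0.688
finger_force: 55.5
```

```bash
python3 -c "
from h import *
s=ctrl.get_state();e=s['eef_pos'];print(e,s['opening'],s['contact_force'])
i,K,R,t=cam('wrist');cv2.imwrite('pics/wa.png',i[:,:,::-1]);orange(i,K,R,t,e[2]+.044,0)
hsv=cv2.cvtColor(i,cv2.COLOR_RGB2HSV)
print(proj(K,R,t,e+np.array([0,0,.044])));print([(r,hsv[r,322].tolist()) for r in range(200,360,5)])
go(.568,.3326,.16,1.915)
"
```

```text
[0.4649845  0.1486126  0.14287688] 0.6880389392166798 [ 0.57966798  0.71374832 -1.49482653]
[  241   288   165   101 13372] px [323. 338.] centre [0.4632 0.1481 0.1869] sides 0.0557 0.0407 long ang 1.913
[322.7933722  344.74322014]
[(200, [19, 123, 195]), (205, [19, 123, 208]), (210, [19, 122, 201]), (215, [19, 122, 196]), (220, [19, 122, 196]), (225, [19, 122, 194]), (230, [18, 123, 193]), (235, [19, 122, 188]), (240, [19, 120, 198]), (245, [19, 120, 204]), (250, [18, 121, 198]), (255, [19, 122, 192]), (260, [18, 123, 179]), (265, [18, 134, 74]), (270, [18, 148, 81]), (275, [19, 139, 77]), (280, [18, 163, 75]), (285, [19, 146, 96]), (290, [14, 143, 66]), (295, [15, 142, 99]), (300, [14, 143, 93]), (305, [14, 147, 149]), (310, [15, 145, 151]), (315, [15, 148, 146]), (320, [15, 149, 144]), (325, [15, 147, 125]), (330, [14, 72, 67]), (335, [15, 124, 109]), (340, [15, 151, 125]), (345, [12, 64, 68]), (350, [14, 149, 127]), (355, [16, 46, 61])]
shift [-15.92  13.85  -1.81] psi 1.914 rz -0.001 tilt [-0.004 -0.    -1.   ]
```

Emit:
send_rows(series=[[[-3.2,2.77,0,0,0,0,-1],[-3.2,2.77,0,0,0,0,-1],[-3.2,2.77,0,0,0,0,-1],[-3.2,2.77,0,0,0,0,-1],[-3.2,2.77,0,0,0,0,-1],[0,0,0,0,0,0,-1],[0,0,0,0,0,0,-1],[0,0,2,0,0,0,-1],[0,0,1.5,0,0,0,-1],[0,0,0,0,0,0,-1]]])

```text
time: 29.38
eef_pos: [0.5683, 0.3318, 0.1064]
tcp_rot: [-0.17, 0.985, -0.001, -0.003]
contact_force: [0.2, -0.8, -0.8]
opening: 0.683
finger_force: 55.4
```

```bash
python3 -c "
from h import *
for k in range(3): cam('wrist'); go(.5691,.333,.058,1.915)
print(ctrl.get_state()['eef_pos'])
i,K,R,t=cam('wrist')
W=[plane(K,R,t,p,.095) for p in []]
a=1.915-np.pi/2;X=np.array([np.cos(a),np.sin(a)]);Y=np.array([-X[1],X[0]]);c=np.array([.568,.3326])
for v in(.028,-.028): print(proj(K,R,t,[*(c-X*.0285*1+Y*v),.095]).round(1),proj(K,R,t,[*(c+X*.0285*1+Y*v),.095]).round(1))
hsv=cv2.cvtColor(i,cv2.COLOR_RGB2HSV)
m=((hsv[:,:,0]>15)&(hsv[:,:,0]<28)&(hsv[:,:,1]>160)&(hsv[:,:,2]>110)).astype(np.uint8)
n,l,s,ce=cv2.connectedComponentsWithStats(m)
print([(s[k][4],ce[k].round(1).tolist()) for k in range(1,n) if 8<s[k][4]<300])
"
```

```text
shift [-0.03  0.07  4.99] psi 1.914 rz -0.001 tilt [-0.003 -0.001 -1.   ]
shift [0.07 0.06 5.11] psi 1.914 rz -0.001 tilt [-0.001 -0.    -1.   ]
shift [0.13 0.05 5.19] psi 1.914 rz -0.001 tilt [ 0.001  0.    -1.   ]
[0.57048997 0.33294082 0.10986041]
[382.7 218. ] [377.7 324.6]
[264.3 218.3] [269.4 324.8]
[(np.int32(135), [264.6, 218.4]), (np.int32(126), [383.0, 217.7]), (np.int32(49), [246.0, 450.0])]
```

Emit:
send_rows(series=[[[0.05,0.05,1,0,0,0,-1],[0,0,1,0,0,0,-1],[0,0,1,0,0,0,-1],[0,0,0,0,0,0,-1]]])

```text
time: 30.08
eef_pos: [0.5685, 0.3329, 0.0776]
tcp_rot: [-0.171, 0.985, -0.0, -0.002]
contact_force: [-0.6, 0.2, -0.2]
opening: 0.684
finger_force: 55.4
```

Emit:
send_rows(series=[[[0,0,0.6,0,0,0,-1],[0,0,0.6,0,0,0,-1],[0,0,0.5,0,0,0,-1],[0,0,0,0,0,0,-1]]])

```text
time: 30.58
eef_pos: [0.5692, 0.3332, 0.0618]
tcp_rot: [-0.171, 0.985, -0.0, -0.0]
contact_force: [-0.3, 0.2, -1.1]
opening: 0.687
finger_force: 55.5
```

Emit:
send_rows(series=[[[0,0,0.3,0,0,0,-1],[0,0,0.25,0,0,0,-1],[0,0,0,0,0,0,-1]]])

```text
time: 30.95
eef_pos: [0.5696, 0.3333, 0.0569]
tcp_rot: [-0.171, 0.985, -0.0, 0.0]
contact_force: [-0.8, -0.3, -1.3]
opening: 0.687
finger_force: 55.5
```

Emit:
send_rows(series=[[[0,0,0.15,0,0,0,-1],[0,0,0.1,0,0,0,-1],[0,0,0,0,0,0,-1]]])

```text
time: 31.32
eef_pos: [0.5697, 0.3334, 0.0566]
tcp_rot: [-0.171, 0.985, -0.0, -0.0]
contact_force: [-4.2, -0.8, 7.6]
opening: 0.688
finger_force: 56.3
```

Seated on the bed with 7.6 N. Releasing and retreating.

Emit:
send_rows(series=[[[0,0,-0.1,0,0,0,-1],[0,0,0,0,0,0,1],[0,0,0,0,0,0,1],[0,0,0,0,0,0,1],[0,0,0,0,0,0,1],[0,0,-4,0,0,0,1],[0,0,-5,0,0,0,1],[0,0,-5,0,0,0,1],[0,0,0,0,0,0,1],[0,0,0,0,0,0,1]]])

```text
time: 32.58
eef_pos: [0.5693, 0.3332, 0.195]
tcp_rot: [-0.171, 0.985, -0.0, -0.0]
contact_force: [0.5, -0.4, -0.8]
opening: 1.001
finger_force: 0.0
```

```bash
python3 -c "
from h import *
s=ctrl.get_state();print(s['eef_pos'],s['contact_force'],s['opening'])
i,K,R,t=cam('wrist');cv2.imwrite('pics/wb.png',i[:,:,::-1])
a=1.915-np.pi/2;X=np.array([np.cos(a),np.sin(a)]);Y=np.array([-X[1],X[0]]);c=np.array([.568,.3326])
P=lambda u,v,z:proj(K,R,t,[*(c+X*u+Y*v),z])
g=cv2.cvtColor(i,cv2.COLOR_RGB2GRAY)
# block top corners expected, and profiles across (x) at centre and along (y)
print('exp x edges',P(-.021,0,.1),P(.021,0,.1),'rails',P(-.0235,0,.095),P(.0235,0,.095),'y',P(0,.03,.1),P(0,-.03,.1))
q0,q1=P(-.035,.018,.1),P(.035,.018,.1);print([int(g[tuple((q0+(q1-q0)*k/70).round().astype(int)[::-1])]) for k in range(71)])
q0,q1=P(0.012,-.045,.1),P(0.012,.045,.1);print([int(g[tuple((q0+(q1-q0)*k/90).round().astype(int)[::-1])]) for k in range(91)])
v=cam('scene')[0];p=(310,245);cv2.imwrite('pics/fin.png',v[:,:,::-1])
"
```

```text
[0.56925954 0.33320666 0.19503635] [ 0.45141487 -0.37631595 -0.8297425 ] 1.0006357674252206
exp x edges [322.02973172 199.41871594] [322.13860305 258.04124693] rails [322.01995331 194.22974925] [322.13993021 258.82828549] y [365.76310103 229.34175083] [278.41248083 229.50549158]
[50, 58, 69, 76, 87, 89, 88, 90, 92, 91, 67, 56, 63, 60, 55, 60, 71, 74, 86, 105, 113, 112, 111, 116, 113, 113, 110, 110, 111, 112, 104, 78, 81, 106, 107, 106, 104, 101, 73, 84, 103, 103, 98, 102, 94, 80, 80, 85, 105, 107, 108, 101, 104, 103, 107, 108, 109, 98, 71, 74, 80, 85, 91, 88, 92, 103, 145, 143, 148, 148, 151]
[145, 155, 159, 157, 158, 154, 149, 121, 101, 86, 81, 81, 76, 61, 46, 61, 84, 108, 110, 111, 109, 111, 111, 112, 111, 110, 106, 110, 107, 109, 109, 106, 99, 77, 77, 102, 102, 102, 103, 96, 88, 75, 90, 95, 103, 102, 103, 101, 98, 75, 88, 107, 105, 109, 106, 108, 93, 78, 90, 101, 106, 107, 105, 105, 95, 78, 87, 106, 105, 109, 109, 109, 110, 104, 69, 65, 65, 62, 66, 66, 64, 67, 68, 103, 128, 156, 157, 158, 157, 156, 156]
```

```bash
python3 -c "
from h import *
i,K,R,t=cam('top');p=proj(K,R,t,(.6945,-.0925,.155));a=p.astype(int);m=(i.max(2)<45).astype(np.uint8)
for th in (1.3,1.22,1.15):
  w=np.pi/2-.051-th;print(th,proj(K,R,t,(.589+.108*np.cos(w),-.116+.108*np.sin(w),.155)).round(1))
ys,xs=np.nonzero(m[a[1]-8:a[1]+9,a[0]-8:a[0]+9]);print(len(xs),xs.mean()+a[0]-8,ys.mean()+a[1]-8)
i,K,R,t=cam('scene');b=cv2.imread('pics/scene1.png');print(ctrl.get_state()['time'])
"
```

```text
1.3 [342.8 216.2]
1.22 [339.8 217.1]
1.15 [337.2 218. ]
0 nan nan
32.775<string>:6: RuntimeWarning: Mean of empty slice.
  ret = ret.dtype.type(ret / rcount)
```

```bash
python3 -c "
from h import *
i,K,R,t=cam('top')
for r in range(206,228): print(r,' '.join('%3d'%v for v in i[r,328:362].max(1)))
j=cam('scene');i,K,R,t=j
for X in [(.6945,-.0925,.16)]: print(proj(K,R,t,X))
"
```

```text
206 193 193 194 194 194 194 194 196 195 196 195 195 195 195 196 196 197 183 180 179 178 178 178 182 197 200 198 199 199 200 200 200 200 201
207 198 199 199 199 199 200 199 199 199 200 200 200 201 200 184 181 180 180 179 180 180 180 180 182 183 184 182 198 200 201 201 202 202 201
208 200 200 200 200 201 201 201 203 201 202 201 202 203 202 163 159 172 173 180 182 180 182 182 182 182 182 183 185 200 204 205 205 205 204
209 203 203 203 204 202 203 203 204 203 203 176 172 182 183 176 178 180 178 180 182 183 182 182 184 184 184 183 184 201 205 204 206 205 205
210 207 208 206 207 207 208 208 207 207 196 178 177 176 174 175 178 180 181 158 180 186 185 185 187 186 185 186 187 204 209 209 209 210 208
211 215 214 215 214 214 214 214 214 215 161 168 175 174 174 174 178 180 168 166 187 192 192 192 191 193 193 192 192 211 214 213 213 213 213
212 217 217 217 217 217 216 216 216 216 177 179 175 176 173 173 144 139 158 168 195 201 200 200 200 202 201 201 211 214 213 213 213 213 213
213 218 217 217 217 216 217 216 216 217 164 175 176 174 132  99  86  85  99 132 192 200 201 201 201 200 200 201 212 214 
[... 1307 characters left out ...]
 218 183 112  91  94  92 118 126 127 127 126 126 171 181 180 141 122 121 121 122 126 171 199 203 203 203 203 202
224 218 218 218 218 218 217 218 184 113  92  93  94 102 125 126 128 126 124 172 181 181 181 132 120 120 121 120 179 204 206 204 204 204 204
225 218 219 218 218 217 218 179 141  99  93  93  92  87 124 127 127 126 161 176 181 180 180 133 119 118 120 120 185 213 215 209 203 204 204
226 218 218 219 218 218 217 171 135  97  91  92  93  87 122 127 127 127 164 175 180 182 185 129 117 119 119 117 184 214 216 214 213 209 202
227 218 218 218 218 218 218 168 132  95  92  93  93  91 118 126 125 127 165 174 180 181 181 141 121 119 118 116 182 195 213 216 215 212 208
[343.66805624 231.76617528]
```

The strap knob centre is at (343.4,216.6), which matches 1.3 rad (342.8,216.2). Handing in.

```bash
python3 -c "
from plant import ctrl
print(ctrl.sign_off())"
```

```text
the job is handed in; nothing more can be done
None
```

The job is handed in (no verdict was returned): the lever is on the loosening side, the nut loosened to an estimated 0.9–1.2 rad, the strap seated at about 1.3 rad, and the block released face up in the cradle within about 1 mm of its centre.

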